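Turn the four-way tube blocks to their large wells

TASK

The two white four-way tube blocks are standing on their narrow sides with the small wells up, but the next samples are 50 ml tubes. Push each block over with your fingertips, on the spot, so that it lies flat on the bench with its four large wells facing up. Do not pick the blocks up or shove them along the bench, and leave everything else standing where it is.

Things in the scene. Friction and masses are not known exactly. Their poses are not given: they have to be found in the camera images.
- block_a: White four-way tube block, loose, empty, 0.2 to 0.3 kg: 52 mm thick (own x), 174 long (y), 95 high (z) as it stands. Four large wells in its -x face, 12 middling in +x, 32 small in +z (up at the start) and in -z. Origin: centre of its -z face. At the start the large wells face towards the robot (own x within 20 deg of world +x), on the left or right. It must end with own -x up.
- block_a_wells (a point): Centre of its large-well face, 47.5 mm up as it stands, 26 mm from the middle plane along own -x. Wells 30 mm wide, 34 deep, at 21 and 63 mm either side along own y; the face is solid from 64 mm up. Pushed level along own +x with the fingertips 70 to 85 mm above the bench the block tips without slipping; lower down it may slide.
- block_a_foot (a point): Middle of its lower +x edge, about which it should tip on to its +x face; stays on the bench, 26 mm along own +x from the origin. Past about 29 deg the block falls over by itself, then covers the bench from this edge to 95 mm beyond it along the way it was pushed.
- block_a_center (a point): Centre of the block, 47.5 mm from its origin along own z: 47.5 mm above the bench as it stands, 26 mm as it lies. Fixed bench equipment (sample rack 210 mm high, centrifuge, mixer, microscope 330 mm high) stands only beyond world x = 0.76, beyond |y| = 0.55, and where |y| > 0.36 beyond x = 0.58; inside those limits nothing is over 120 mm high.
- block_b: White four-way tube block, loose, empty, 0.2 to 0.3 kg: 52 mm thick (own x), 174 long (y), 95 high (z) as it stands. Four large wells in its -x face, 12 middling in +x, 32 small in +z (up at the start) and in -z. Origin: centre of its -z face. At the start the large wells face away from the robot (own x within 20 deg of world -x), on the left or right. It must end with own -x up.
- block_b_wells (a point): Centre of its large-well face, 47.5 mm up as it stands, 26 mm from the middle plane along own -x. Wells 30 mm wide, 34 deep, at 21 and 63 mm either side along own y; the face is solid from 64 mm up. Pushed level along own +x with the fingertips 70 to 85 mm above the bench the block tips without slipping; lower down it may slide.
- block_b_foot (a point): Middle of its lower +x edge, about which it should tip on to its +x face; stays on the bench, 26 mm along own +x from the origin. Past about 29 deg the block falls over by itself, then covers the bench from this edge to 95 mm beyond it along the way it was pushed.
- block_b_center (a point): Centre of the block, 47.5 mm from its origin along own z: 47.5 mm above the bench as it stands, 26 mm as it lies. Fixed bench equipment (sample rack 210 mm high, centrifuge, mixer, microscope 330 mm high) stands only beyond world x = 0.76, beyond |y| = 0.55, and where |y| > 0.36 beyond x = 0.58; inside those limits nothing is over 120 mm high.
- cup_a: Bystander: clear squat sample cup with lid, 46 mm across, 36 mm high, standing between the blocks; origin under its centre.
- cup_b: Bystander: clear squat sample cup with lid, 46 mm across, 36 mm high, standing between the blocks; origin under its centre.
- tube50: Bystander: clear 50 ml tube with a blue screw cap, 29 mm in diameter (cap 35 mm), 114 mm high, standing upright between the blocks; origin under its centre.
- dropper: Bystander: small white dropper bottle, 32 mm in diameter, 75 mm high, standing to the left of the blocks; origin under its centre.
- stapler: Bystander: blue desk stapler, 36 x 138 x 52 mm high, lying to the right of the blocks; origin under its centre, long along its y.
- marker: Bystander: white marker pen with black cap, 130 mm long, 19 mm thick, lying to the right of the blocks; origin under its middle, long along its x.

How it is judged (in metres and radians):
At the end, for the whole second after the job is handed in: Both blocks lie flat on the bench, large wells up (own -x axis within 5 degrees of straight up, centre less than 30 mm above the bench) and at rest, the lower edge that each was tipped about less than 40 mm from where it was at the start (angle between each of block_a, block_b's own x axis and vertical above 3.05 rad and height (world z) of each of block_a_center, block_b_center below 0.03 m and distance of each of block_a_foot, block_b_foot from where it was at the start of the episode below 0.04 m and linear speed of each of block_a, block_b below 0.02 m/s and angular speed of each of block_a, block_b below 0.1 rad/s); the robot touches nothing.
It fails at once if a block is lifted: the edge it tips about rises more than 20 mm off the bench (height (world z) of any of block_a_foot, block_b_foot above 0.02 m).
It fails at once if a block is shoved along: the edge it tips about moves more than 60 mm (distance of any of block_a_foot, block_b_foot from where it was at the start of the episode above 0.06 m).
It fails at once if a loose bystander is moved more than 20 mm (distance of any of cup_a, cup_b, tube50, dropper, stapler, marker from where it was at the start of the episode above 0.02 m).
It fails at once if the tube or the bottle is knocked over (angle between any of tube50, dropper's own z axis and vertical above 0.5 rad).
It also fails if it takes over 38 s, if anything falls off the work surface, if the arm or the gripper's body presses on something with over 40 N, if the wrist force passes 120 N, or if a joint passes its speed limit or range.

ROBOT

A 6-joint arm with a two-finger parallel gripper is mounted at the origin on the work surface. World frame = base frame: x ahead of the robot, y to its left, z up, the work surface at z = 0. Lengths are in mm, angles in degrees, forces in N, time in s.
With the tool pointing down it reaches from about 325 to 925 mm from the base axis. Payload 3.1 kg.
Tool frame: the origin (TCP) lies at the very end of the fingers, on their centre line; the grasp point (between the pads) lies grasp_offset behind it (grasp_offset is the distance from the TCP to the grasp point, in mm); z points along the fingers, y is the line along which they close (so a half turn about z gives the same grasp; the last joint's range is limited). The gripper opens to 85 mm and grips with 20 to 120 N. Pads are 22 mm wide; open, the fingers measure 114 mm over their backs; the gripper's body (76 mm by 85 mm) begins 54 mm behind the grasp point. The pads swing forward as they close: fully open they stand 13 mm farther back than shut.
Start: joints at [-69.569, 12.427, 92.441, -0, 75.132, -6.429], TCP at [282.407, -557.571, 231.3] pointing down, gripper open.
Joint ranges: [-157.48, 157.48], [-44.54, 120.13], [17.64, 146.25], [-64.5, 244.5], [7.68, 150.69], [-147.95, 147.95]. Speed limits (degrees/s): [159.86, 159.86, 180, 180, 180, 180].

INTERFACE

Orientations are given as [roll, pitch, yaw] about the fixed x, y, z axes, in that order (R = Rz(yaw) Ry(pitch) Rx(roll)).
In Python, from station import * gives the robot as it stands. Calls block until the motion is done:
- goto(position, orientation): joint-space move of the TCP to a pose.
- move_l(position, attitude=None, speed=150): straight line of the TCP; attitude=None keeps the orientation; speed is the mean speed in mm/s.
- move_j(angles): joint-space move.
- grip(opening, squeeze=None): finger opening in mm; squeeze is the grip in N (None keeps the last); returns when the fingers have stopped.
- wait(seconds).
- solve_ik(position, orientation): joint angles nearest the present ones, or None.
- get_obs(): the state.
- get_image(name): name is "scene" or "top" or "wrist"; returns the picture (480x640x3 uint8, red, green, blue); there is no depth.
- get_calibration(name): a dict with "fx", "fy", "cx", "cy" (pixels), "D" ([k1, k2, p1, p2, k3] as OpenCV has them; the pictures are not rectified), "R" (3x3) and "t" (3): a world point X has camera coordinates R X + t; the wrist camera has in their place "mount" (4x4, takes a point from camera to tool coordinates, whose origin is the TCP and whose axes are the flange's). Camera axes: x right, y down, z forward; pixel columns grow to the right and rows downward; lengths in mm; the calibration is good to about 2 mm. A picture is of the moment at which its call begins: read the wrist's pose just before it. get_calibration takes no time and is no camera call.
A pose or a line that the arm cannot do raises Unreachable and nothing moves.
- sign_off(): hands the job in; it is judged then, once.
Trained networks look in the newest picture that a camera, given by its name, has taken for a name from the list of things; names that differ only in an ending like _2 or _b are one class to them, and where a whole thing is asked for, a point or a joint stands for the part that bears it (a point fixed in the world has none). Each returns a list of dicts, best first, with "score" (0 to 1); they miss things now and then, are a little off and sometimes report something else, mostly with a low value. They report only what shows in the picture. A call takes as long as a camera call.
- spot_in(name, camera): "extent" ([centre column, centre row, width, height] in pixels, round what is visible of it).
- regions_of(name, camera): "region" (480x640 bool, what is visible of it) and "extent" ([centre column, centre row, width, height] in pixels, round what is visible of it).
The state is a dict: "t": time; "joint_pos": joint angles; "qvel": joint speeds; "effort": joint torques, N m; "tcp_pos": TCP position; "ee_rot": TCP orientation; "wrist_force": force on the tool from outside, world axes, zero at the start; "moment": the same for the moment, N m; "grip_width": finger opening in mm; "grip_force": force on a finger pad.
Only numpy, scipy, OpenCV 4.12 (cv2) and the standard library are available. Lean on these libraries where they do the work, as an engineer would, in place of code of your own. Each camera call takes 0.05 s, during which the arm holds its last target. There are 200 camera calls.

## Working session

There is one attempt and no reset: what is moved stays moved. The work goes in short steps, each a Python script; the robot and the scene stay as the last script left them, time stands still between calls to the robot, and variables do not carry over. Pictures are saved under pics/ and viewed, at most 10 in all, crops included, and the job is handed in when it is done.

```bash
mkdir -p pics; ls
python3 - <<'E'
from station import *
import cv2,json,numpy as np
for c in("top","scene"):
    im=get_image(c); cv2.imwrite(f"pics/{c}0.png",im[:,:,::-1])
    k=get_calibration(c); print(c,{a:np.round(b,3).tolist() for a,b in k.items()})
    for n in("block_a","tube50","cup_a","dropper","stapler","marker"):
        print(n,[(np.round(d["extent"]).tolist(),round(d["score"],2)) for d in spot_in(n,c)])
print(get_obs()["t"])
E
```

```text
pics
top {'fx': 543.653, 'fy': 543.653, 'cx': 320.796, 'cy': 235.522, 'D': [-0.058, 0.0, 0.0, 0.0, 0.0], 'R': [[-0.008, -1.0, -0.022], [-0.989, 0.011, -0.147], [0.147, 0.02, -0.989]], 't': [-0.951, 503.444, 1220.557]}
block_a [([211.0, 215.0, 82.0, 37.0], 0.78), ([400.0, 249.0, 81.0, 43.0], 0.6)]
tube50 [([316.0, 217.0, 14.0, 24.0], 0.53)]
cup_a [([325.0, 264.0, 17.0, 20.0], 0.85), ([324.0, 181.0, 22.0, 26.0], 0.82)]
dropper [([111.0, 280.0, 25.0, 13.0], 0.53)]
stapler [([537.0, 286.0, 26.0, 63.0], 0.89)]
marker [([528.0, 198.0, 54.0, 16.0], 0.9)]
scene {'fx': 496.616, 'fy': 496.616, 'cx': 314.298, 'cy': 237.983, 'D': [0.046, 0.0, 0.0, 0.0, 0.0], 'R': [[-0.61, 0.792, -0.019], [0.432, 0.313, -0.846], [-0.664, -0.524, -0.533]], 't': [339.568, -146.253, 1458.811]}
block_a [([420.0, 309.0, 104.0, 88.0], 0.84), ([158.0, 216.0, 42.0, 11.0], 0.3)]
tube50 [([315.0, 256.0, 17.0, 54.0], 0.78), ([286.0, 287.0, 22.0, 26.0], 0.69)]
cup_a [([341.0, 245.0, 20.0, 26.0], 0.92)]
dropper [([573.0, 321.0, 24.0, 41.0], 0.85)]
stapler [([212.0, 184.0, 50.0, 29.0], 0.76), ([574.0, 323.0, 26.0, 40.0], 0.3)]
marker [([158.0, 218.0, 43.0, 11.0], 0.53)]
0.7
```

View pics/top0.png

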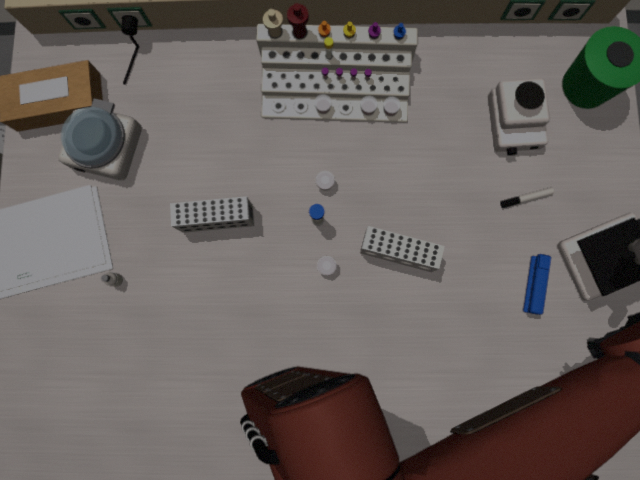

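View pics/scene0.png

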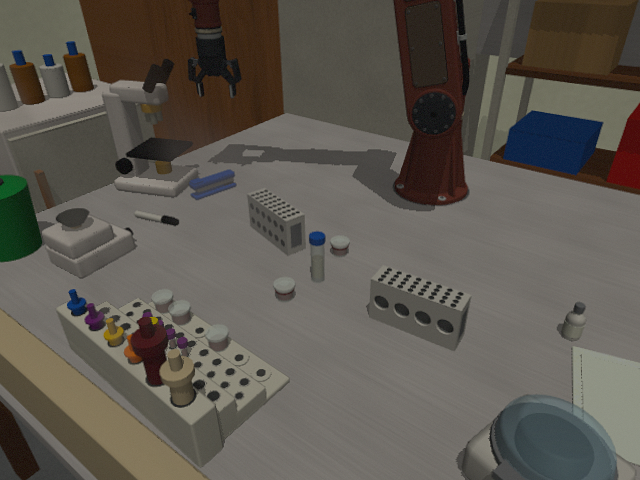

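Top view: the left block is at (211,215) and the right one at (402,249). In the scene view the left block at (420,309) shows its large wells on the far side, so it is block_b and the right one is block_a. I'll fit box poses to the masks in both views.

```bash
cat > fit.py <<'E'
import numpy as np,cv2
from scipy.optimize import minimize
from station import *
def proj(c,P):
    k=get_calibration(c); K=np.array([[k["fx"],0,k["cx"]],[0,k["fy"],k["cy"]],[0,0,1.]])
    return cv2.projectPoints(np.asarray(P,float).reshape(-1,3),cv2.Rodrigues(np.array(k["R"]))[0],np.array(k["t"],float),K,np.array(k["D"],float))[0].reshape(-1,2)
def ground(c,uv,z):
    k=get_calibration(c); K=np.array([[k["fx"],0,k["cx"]],[0,k["fy"],k["cy"]],[0,0,1.]])
    n=cv2.undistortPoints(np.array([[uv]],float),K,np.array(k["D"],float))[0,0]
    R=np.array(k["R"]); o=-R.T@np.array(k["t"]); d=R.T@np.r_[n,1]; return o+d*(z-o[2])/d[2]
def box(p,h=95,w=52,l=174):
    x,y,a,z=p; r=np.array([[np.cos(a),-np.sin(a)],[np.sin(a),np.cos(a)]])
    return np.array([np.r_[r@[sx*w/2,sy*l/2]+[x,y],z+sz*h] for sx in(-1,1) for sy in(-1,1) for sz in(0,1)])
def hullmask(c,p,**k):
    S=4; h=cv2.convexHull(proj(c,box(p,**k)).astype(np.float32))[:,0]
    m=np.zeros((480*S,640*S),np.uint8); cv2.fillPoly(m,[np.round((h+.5)*S).astype(int)],1)
    return cv2.resize(m.astype(np.float32),(640,480),interpolation=cv2.INTER_AREA)
def fit(p0,masks,**k):
    def cost(q):
        p=[q[0],q[1],q[2]/100,q[3]]
        return sum(np.abs(hullmask(c,p,**k)-m).sum()/m.sum() for c,m in masks)
    q0=np.array([p0[0],p0[1],p0[2]*100,p0[3]]); s=np.vstack([q0]+[q0+d for d in np.diag([12,12,10,8.])])
    r=minimize(cost,q0,method="Nelder-Mead",options=dict(initial_simplex=s,xatol=.1,fatol=1e-4,maxiter=250))
    q=r.x; return np.array([q[0],q[1],q[2]/100,q[3]]),r.fun
E
python3 - <<'E'
from fit import *
M={}
for c in("top","scene"):
    im=get_image(c)
    for d in regions_of("block_a",c):
        print(c,np.round(d["extent"]),d["score"],d["region"].sum()); M.setdefault(c,[]).append((d["extent"],cv2.morphologyEx(d["region"].astype(np.uint8),cv2.MORPH_CLOSE,np.ones((7,7))).astype(np.float32)))
for name,ut,us,a0 in(("a",(402,247),(276,220),-.25),("b",(211,212),(420,309),.05)):
    near=lambda c,u:[(c,m) for e,m in M.get(c,[]) if np.hypot(e[0]-u[0],e[1]-u[1])<25][:1]
    g=ground("top",ut,90)
    ms=near("top",ut)+near("scene",us)
    for mm in [ms]+[[m] for m in ms]:
        p,f=fit([g[0],g[1],a0,0],mm); print(name,[m[0] for m in mm],np.round(p,3),np.degrees(p[2]).round(1),round(f,3))
    for c in("top","scene"): print(np.round(proj(c,box(p))).astype(int).tolist())
for n,u,z in(("cup far",(324,176),36),("cup near",(325,262),36),("tube",(316,211),114),("dropper",(108,278),60),("stapler",(537,286),40),("marker",(528,198),10)):
    print(n,np.round(ground("top",u,z)))
print(get_obs()["t"])
E
```

```text
top [210. 216.  80.  34.] 0.97 2413
top [399. 249.  75.  40.] 0.87 2215
top [317. 215.  14.  20.] 0.55 274
scene [419. 307. 105.  84.] 0.86 5598
scene [278. 224.  60.  68.] 0.61 2575
a ['top', 'scene'] [ 4.68113e+02 -1.85630e+02 -2.86000e-01  2.13600e+00] -16.4 0.09
a ['top'] [ 4.68905e+02 -1.86589e+02 -2.84000e-01 -5.11900e+00] -16.3 0.041
a ['scene'] [ 4.69839e+02 -1.84826e+02 -2.81000e-01  3.81100e+00] -16.1 0.035
[[430, 271], [438, 268], [359, 252], [361, 247], [436, 250], [444, 245], [364, 231], [367, 224]]
[[267, 219], [265, 187], [305, 248], [304, 213], [250, 226], [247, 193], [287, 255], [285, 220]]
b ['top', 'scene'] [5.54217e+02 2.43612e+02 7.50000e-02 2.17000e-01] 4.3 0.059
b ['top'] [5.54097e+02 2.45180e+02 7.80000e-02 5.61000e-01] 4.5 0.034
b ['scene'] [ 5.52474e+02  2.42867e+02  7.90000e-02 -8.87000e-01] 4.5 0.02
[[255, 226], [248, 219], [183, 233], [171, 226], [253, 205], [247, 196], [182, 212], [170, 203]]
[[380, 303], [383, 265], [464, 334], [471, 295], [369, 317], [370, 279], [454, 351], [461, 311]]
cup far [645. -14.  36.]
cup near [442. -15.  36.]
tube [546.   3. 114.]
dropper [407. 481.  60.]
stapler [ 381. -498.   40.]
marker [ 593. -501.   10.]
0.9
```

```bash
cat > push.py <<'E'
from fit import *
def push(cx,cy,ax,end=-6,z0=68,z1=82):
    """ax: direction (rad) of block's own +x; distances along it from the foot edge to the finger centre"""
    u=np.array([np.cos(ax),np.sin(ax)]); f=np.array([cx,cy])+26*u
    P=lambda s,z:[*(f+s*u),z]
    opts=[]
    for k in(0,180):
        yaw=(np.degrees(ax)+k+180)%360-180; q=solve_ik(P(-90,200),[180,0,yaw])
        if q is not None: opts.append((abs(q[5]),yaw))
    o=[180,0,min(opts)[1]]; print(opts)
    grip(70)
    goto(P(-90,200),o); move_l(P(-90,z0),speed=120); print(get_obs()["wrist_force"])
    move_l(P(-66,z0),speed=60)
    for s in np.linspace(-60,end,7):
        move_l(P(s,z0+(z1-z0)*(s+60)/(end+60)),speed=40); b=get_obs(); print(round(s),np.round(b["wrist_force"],1),np.round(b["tcp_pos"]))
    move_l(P(end-30,z1+20),speed=100); move_l(P(end-30,230),speed=200)
    print(get_obs()["t"])
E
python3 - <<'E'
from push import *
push(469,-185.5,np.radians(-16.3))
cv2.imwrite("pics/scene1.png",get_image("scene")[:,:,::-1])
E
```

```text
[(np.float64(74.81408743263047), np.float64(-16.30000000000001)), (np.float64(105.18591256736953), np.float64(163.7))]
[ 0.03872749  0.38654883 -1.5120647 ]
-60 [-0.6  0.2  0.1] [ 436. -176.   68.]
-51 [-0.8 -0.2  0. ] [ 446. -179.   71.]
-42 [-0.6 -0.4  0.8] [ 454. -181.   73.]
-33 [-0.9 -0.3  0.5] [ 463. -184.   75.]
-24 [-0.1 -0.3 -0.5] [ 471. -186.   78.]
-15 [-0.1 -0.1  0.7] [ 480. -189.   80.]
-6 [ 0.1 -0.6  0.4] [ 489. -191.   82.]
8.425
```

View pics/scene1.png

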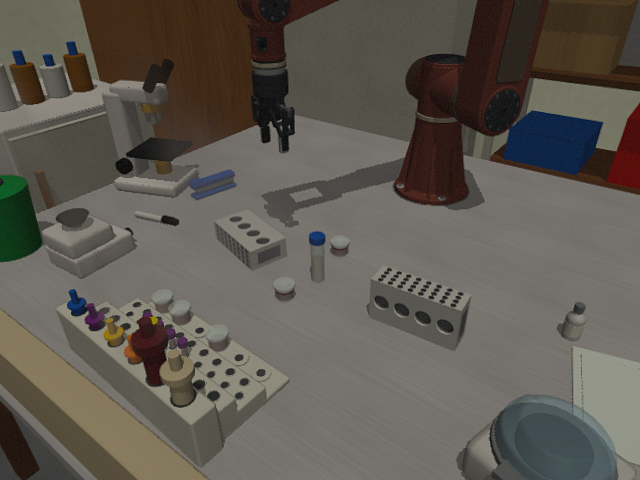

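Block_a lies flat at (250,238) with its four large wells up, and the bystanders are untouched. Next is block_b.

Run:
```python
from push import *
q=get_obs()["tcp_pos"]; move_l([q[0],q[1],260],speed=200)
push(553.3,244,np.radians(184.4))
cv2.imwrite("pics/scene2.png",get_image("scene")[:,:,::-1])
# check both feet via the top view (lying: 95 along x, 52 high)
get_image("top")
ms=[cv2.morphologyEx(d["region"].astype(np.uint8),cv2.MORPH_CLOSE,np.ones((7,7))).astype(np.float32) for d in regions_of("block_a","top")[:2]]
for m in ms:
    ys,xs=np.nonzero(m); g=ground("top",(xs.mean(),ys.mean()),45); a=-.28 if g[1]<0 else .077
    p,f=fit([g[0],g[1],a,0],[("top",m)],h=52,w=95); d=np.array([np.cos(p[2]),np.sin(p[2])])*(1 if g[1]<0 else -1)
    print(np.round(p,2),round(f,3),"foot",np.round(p[:2]-47.5*d))
for c,a in(((469,-185.5),-16.3),((553.3,244),184.4)):
    print("start foot",np.round(np.array(c)+26*np.array([np.cos(np.radians(a)),np.sin(np.radians(a))])))
```

```text
[(np.float64(78.47197198217259), np.float64(-175.60000000000002)), (np.float64(101.52802801782748), np.float64(4.399999999999977))]
[ 0.44395096  0.05178646 -0.04023197]
-60 [ 1.1  0.2 -0. ] [587. 247.  68.]
-51 [1.5 0.5 0.5] [578. 246.  70.]
-42 [ 0.7 -0.7 -0.6] [569. 245.  73.]
-33 [0.5 0.7 0.6] [560. 244.  75.]
-24 [-0.5  0.  -0.3] [551. 244.  77.]
-15 [ 0.2 -0.2 -0.1] [542. 243.  80.]
-6 [ 1.2 -0.6  0.1] [533. 242.  82.]
16.9917
[ 5.4126e+02 -2.0651e+02 -2.8000e-01  1.4700e+00] 0.02 foot [ 496. -193.]
[ 4.8808e+02  2.0581e+02  9.0000e-02 -3.7160e+01] 0.398 foot [535. 210.]
start foot [ 494. -193.]
start foot [527. 242.]
```

View pics/scene2.png

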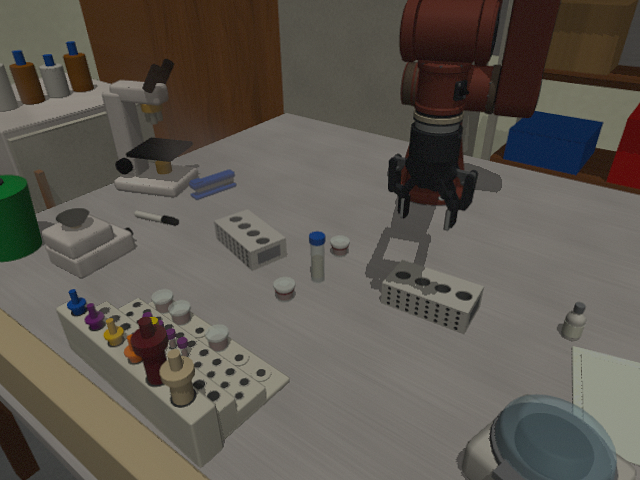

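Both blocks lie flat with their large wells up. The arm hid block_b in the top view, so I'll check its foot in the scene view and then hand in.

Run:
```python
from fit import *
get_image("scene")
m=[d["region"] for d in regions_of("block_a","scene") if abs(d["extent"][0]-432)<20][0].astype(np.uint8)
m=cv2.morphologyEx(m,cv2.MORPH_CLOSE,np.ones((7,7))).astype(np.float32)
p,f=fit([480,238,.077,0],[("scene",m)],h=52,w=95)
foot=p[:2]+47.5*np.array([np.cos(p[2]),np.sin(p[2])]); e=np.hypot(*(foot-[527,242])); print(np.round(p,2),round(f,3),foot,e)
if e<25: print(sign_off())
```

```text
[ 4.7923e+02  2.3743e+02  8.0000e-02 -4.1000e-01] 0.019 [526.58408528 241.18551039] 0.9145372498604009
the job is handed in; nothing more can be done
None
```

Both blocks were tipped on the spot and now lie flat with their large wells up; the tipping edges measure within about 2 mm of their start positions, no bystander was seen to move, and the job is handed in.

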